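Push a printer feed roller up its loading ramp and lock it

TASK

On the desk, gently push the printer's feed roller up the ramp of its cradle, over the crest and fully home and square against the end stop, keeping your fingers behind it all the way so that it never runs free on the ramp. Then push the small steel keeper tab beside the seat fully inwards so that its tongue locks the roller in. Use only the fingertips or the outside of the fingers: do not pinch, lift or carry the roller, and leave the other things on the desk where they are.

Things in the scene. Friction and masses are not known exactly. Their poses are not given: they have to be found in the camera images.
- cradle: Grey plastic cradle, fixed to the desk. Origin: on the desk, on its middle line; z up, +x level and UPHILL, y across. All in mm in this frame: base plate x -140 to 150, y -75 to 75, top z 12; flat landing x -134 to -70 at z 12, with a lip to z 16 at its foot (x -140 to -134); a brass sleeve stands on the plate beyond the stop.
- ramp: Smooth aluminium slope of the cradle, 0.14 rad steep, 111 mm long. Origin: its foot, on the surface, middle line (cradle x -70, z 12 mm); x up along the slope, z square to it. The channel (landing to stop) is 128 mm wide between 4 mm cheeks; cheek tops stand 10 mm above landing and slope, at cradle z 36 mm beside the seat: fingertips held higher pass over them.
- crest (a point): Top edge of the slope on the middle line: cradle x 40, z 27.5 mm. Past it the seat falls at 0.14 rad to the end stop, so a roller pushed over the crest stays there by itself.
- roller: The feed roller: smooth hard black cylinder 36 mm in diameter, 100 mm long, with a steel stub shaft 14 mm in diameter sticking out 10 mm at each end (120 mm overall, about 0.35 kg). It starts lying across the landing. Fingertips that end above its mid-height may ride up over it: reach below. Origin: its centre; its own y is its long axis (x and z turn as it rolls).
- seat (a point): Where the roller's centre is when it is home against the end stop: cradle x 54.5, y 0, z 44 mm. Axes as the cradle's. The stop is an upright aluminium wall across the channel, its face at cradle x 72, 10 mm thick, top at z 55 mm.
- keeper (a joint): Slide of the steel keeper, m: 0 = drawn out (starts 0 to 0.004), 0.032 = fully in. It moves along the cradle's +y, stays where left, takes about 1.5 N. Its tongue, 10 mm wide, z 37 to 44 mm, reaches 40 mm towards +y from the tab's outer face and, when in, stands across the channel just downhill of the seated roller; a roller in its way blocks it.
- keeper_tab (a point): Middle of the OUTER (-y) face of the keeper's upright tab, the face to push; moves with it. Tab 24 mm wide (x), 8 thick, z 37 to 75. This point: cradle x 27, z 60, y -106 when drawn out, -74 fully in. Axes as the cradle's. It runs on a ledge outside the cheek: x 5 to 49, y -112 to -70, top z 34 (dark guide strips on it, to z 44, are only drawn).
- screwdriver: Screwdriver lying beside the cradle, to be left alone. Origin: the middle of its underside.
- sleeve: Brass sleeve, 26 mm across, 22 high, standing on the base plate beyond the end stop, to be left alone. Origin: the middle of its underside.
- old_roller: Short plain black roller, 28 mm across, standing on end 70 mm high on the desk beside the landing (-y side), to be left alone. Origin: the middle of its underside.
- screw_jar: Small jar, 44 mm across, 45 high, beyond the uphill end, to be left alone. Origin: the middle of its underside.
- sanitiser: White bottle, 150 mm high, to be left alone. Origin: the middle of its underside.
- mouse: Black computer mouse, to be left alone. Origin: the middle of its underside.
- stapler: Black stapler, to be left alone. Origin: the middle of its underside.
- pen: Blue pen lying on the desk, to be left alone. Origin: the middle of its underside.
Things that resemble listed ones, but are neither listed nor needed, are in the scene too. Leave any purple or white look-alike of the roller alone.

How it is judged (in metres and radians):
On the way, in this order (a step that is already met when the one before it is completed fails the run):
1. the roller lies in the seat, home against the end stop (distance between roller and seat below 0.0065 m and x of roller in the frame of seat above -0.004 m and z of roller in the frame of seat below 0.004 m and angle between the y axis of roller and the y axis of cradle, either way round below 0.06 rad), for 0.2 s.
2. the keeper is pushed fully in (value of joint keeper above 0.028 m), for 0.2 s.
At the end, for the whole second after the job is handed in: The roller rests in the seat against the end stop (centre within 6.5 mm of the seat point, at most 4 mm short of it along the cradle and at most 4 mm above it, square to the cradle within 0.06 rad) and the keeper is in by more than 28 of its 32 mm (all of step 1 and value of joint keeper above 0.028 m and linear speed of roller below 0.02 m/s and angular speed of roller below 0.5 rad/s); the robot touches nothing.
It fails at once if the roller runs free on the ramp (faster than 0.2 m/s with no finger on it) (x of roller in the frame of ramp between 0.005 and 0.105 m and contact force between each of the fingers, the arm and roller below 0.02 N and linear speed of roller above 0.2 m/s).
It fails at once if the roller leaves the foot of the cradle (x of roller in the frame of cradle below -0.145 m).
It fails at once if the roller is lifted more than 8 mm off the landing, ramp or seat ((x of roller in the frame of ramp above 0 m and z of roller in the frame of ramp above 0.026 m) or (x of roller in the frame of ramp below 0.001 m and z of roller in the frame of cradle above 0.038 m) or z of roller in the frame of cradle above 0.055 m).
It fails at once if the roller is pinched or pressed hard (over 25 N from the fingers) before it is home (x of roller in the frame of seat below -0.012 m and contact force between the fingers and roller above 25 N).
It fails at once if another thing on the desk is moved by more than 20 mm (distance of any of screwdriver, sleeve, old_roller, screw_jar, sanitiser, mouse, stapler, pen from where it was at the start of the episode above 0.02 m).
It also fails if it takes over 48 s, if anything falls off the work surface, if the arm or the gripper's body presses on something with over 40 N, if the wrist force passes 120 N, or if a joint passes its speed limit or range.

ROBOT

A 6-joint arm with a two-finger parallel gripper is mounted at the origin on the work surface. World frame = base frame: x ahead of the robot, y to its left, z up, the work surface at z = 0. Lengths are in m, angles in degrees, forces in N, time in s.
With the tool pointing down it reaches from about 0.275 to 0.725 m from the base axis. Payload 5.6 kg.
Tool frame: the origin (TCP) lies between the finger pads; the fingertips stand 17 mm ahead of it and the grasp point (between the pads) lies 2 mm behind it (bot.tips_ahead is the distance from the TCP to the fingertips, in m); z points along the fingers, y is the direction in which the jaws open and shut (so a half turn about z gives the same grasp; the last joint's range is limited). The gripper opens to 85 mm and grips with 20 to 120 N. Pads are 22 mm wide; open, the fingers measure 114 mm over their backs; the gripper's body (76 mm by 85 mm) begins 54 mm behind the grasp point. The pads swing forward as they close: fully open they stand 13 mm farther back than shut.
Start: joints at [86.551, 14.616, 6.199, 0, -81.583, -16.306], TCP at [0.186, 0.518, 0.248] pointing down, gripper open.
Joint ranges: [-168.99, 168.99], [-69.2, 112.95], [-62.41, 85.93], [-164.36, 98.24], [-168.68, -3.75], [-174.98, 174.98]. Speed limits (degrees/s): [147.25, 147.25, 180, 180, 180, 180].

INTERFACE

Orientations are given as a 3x3 rotation matrix whose columns are the frame's x, y, z axes.
In Python, from station import bot gives the robot as it stands. The module is installed in compiled form; this text tells all that it offers.
- The arm moves only by the tool step_arm, never from a script. Its argument "commands" is a list of rows, each a list of 7 numbers: the shift along the tool's x, y, z in mm, then the turn, a rotation vector about the tool's x, y, z in rad, then the finger opening in mm, from 0 to 85.4. A call has exactly 10 rows; each row shifts and turns the pose as measured when the row begins, along the tool's axes as they then stand; what a row does not reach is not made up. A row lasts 1/10 s, in which the tool goes at most 50 mm and 8.59 degrees, less where a joint would pass 70% of its speed; a pose out of reach is approached as far as the arm can. A call is refused whole if a number of a shift passes 50 or a number of a turn 0.15, either way. A call with a gripper value outside its range is refused whole. The fingers move at their own pace and stop on an object; the grip force is fixed at half the most. Time passes only in rows, so rows that do not move let the fingers close, or fill a call up. It gives the time, the measured TCP pose, the force and the opening at its end, in the units of the state.
- bot.get_state(): the state, without advancing time (a new reading comes with each control period).
- bot.snapshot(name): name is "scene" or "top"; returns a dict with "image" (420x560x3 uint8, blue, green, red), "mtx" (3x3 intrinsics, pixels), "xyz" and "rotation" of the camera in the world. Camera axes: x right, y up, looking along -z (the intrinsics and any distortion apply to the point x, -y, -z); pixel columns grow to the right and rows downward; lengths in m; the calibration is good to about 2 mm. A picture is of the moment at which its call begins. There is no depth.
- bot.hand_in(): hands the job in, once; it reports no verdict.
The state is a dict: "time": time; "qpos": joint angles; "qd": joint speeds; "joint_efforts": joint torques, N m; "tcp_pos": TCP position; "eef_rot": TCP orientation; "contact_force": force on the tool from outside, world axes, zero at the start; "moment": the same for the moment, N m; "grip_width": opening from 0.0 (shut) to 1.0 (fully open).
Only numpy, scipy, OpenCV 4.12 (cv2) and the standard library are available. Lean on these libraries where they do the work, as an engineer would, in place of code of your own. Each camera call takes 0.05 s, during which the arm holds its last target.

## Working session

There is one attempt and no reset: what is moved stays moved. The work goes in short steps, Python scripts to look and compute and a tool call to move; the robot and the scene stay as the last step left them, time stands still between calls to the robot, and variables do not carry over. Pictures are saved under pics/ and viewed, and the job is handed in when it is done.

Besides the shell and the picture viewer there is one more tool, called after "Call:" as name([rows], argument=value, ...), one row to a line, values as JSON. step_arm: Moves the arm, as the interface text tells. Its arguments: {"type":"object","properties":{"commands":{"type":"array"}},"required":["commands"]}

```bash
mkdir -p pics; python3 - <<'E'
from station import bot
import cv2
s=bot.get_state(); print(s, bot.tips_ahead)
for n in("scene","top"):
    d=bot.snapshot(n); cv2.imwrite(f"pics/{n}0.png",d["image"]); print(n,d["mtx"],d["xyz"],d["rotation"],d.keys())
E
```

```text
{'time': 0.0, 'qpos': array([ 8.65528107e+01,  1.46529320e+01,  6.12865454e+00, -2.73597100e-02,
       -8.15835721e+01, -1.63076165e+01]), 'qd': array([ 0.08551381, -0.06225078, -0.07643387, -0.04832792, -0.04678604,
        0.15547743]), 'joint_efforts': array([-6.91615169e-04, -3.86627305e+01,  2.37935150e+01,  5.36504254e+00,
       -6.01076317e-03, -4.09074886e-06]), 'tcp_pos': array([0.18567147, 0.51720153, 0.24738246]), 'eef_rot': array([[ 9.41123914e-01, -3.38061291e-01, -5.84700296e-04],
       [-3.38061788e-01, -9.41122098e-01, -1.85050353e-03],
       [ 7.53092443e-05,  1.93921796e-03, -9.99998117e-01]]), 'contact_force': array([ 0.25600523, -0.32228285,  0.19185647]), 'moment': array([ 0.01191074, -0.00261278,  0.01604359]), 'grip_width': 0.9992002820924403} 0.017
scene [[425.74323699   0.         277.02900013]
 [  0.         425.74323699 213.23685693]
 [  0.           0.           1.        ]] [ 1.30768871 -0.57052699  0.79874812] [[ 0.54228233 -0.50536775  0.67121778]
 [ 0.84010516  0.31437234 -0.4420332 ]
 [ 0.01237702  0.80360032  0.59504062]] dict_keys(['image', 'mtx', 'xyz', 'rotation'])
top [[486.21580855   0.         280.1575231 ]
 [  0.         486.21580855 212.5749395 ]
 [  0.           0.           1.        ]] [ 0.34641923 -0.0384433   1.49032645] [[-0.00330237  0.99408826 -0.10852473]
 [-0.99999403 -0.00317229  0.00137123]
 [ 0.00101885  0.10852861  0.9940928 ]] dict_keys(['image', 'mtx', 'xyz', 'rotation'])
```

View pics/scene0.png

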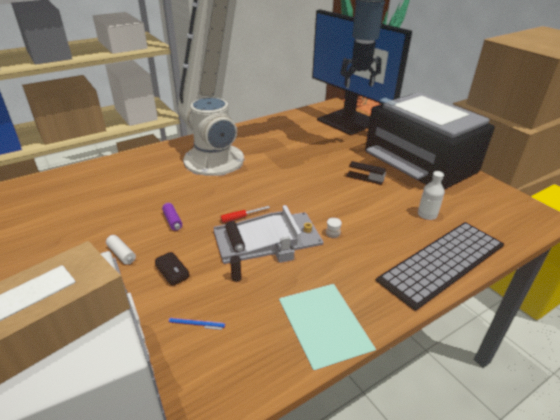

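View pics/top0.png

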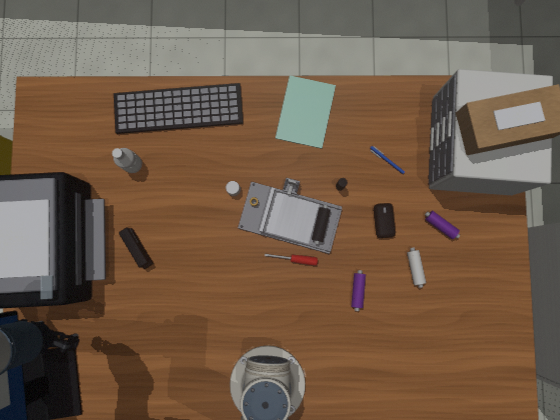

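```bash
python3 - <<'E'
import cv2
a=cv2.imread("pics/top0.png")[165:275,220:360]; cv2.imwrite("pics/topc.png",cv2.resize(a,None,fx=5.5,fy=5.4,interpolation=cv2.INTER_CUBIC))
a=cv2.imread("pics/scene0.png")[195:290,200:350]; cv2.imwrite("pics/scenec.png",cv2.resize(a,None,fx=5,fy=5,interpolation=cv2.INTER_CUBIC))
E
```

```text
(no output)
```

View pics/topc.png

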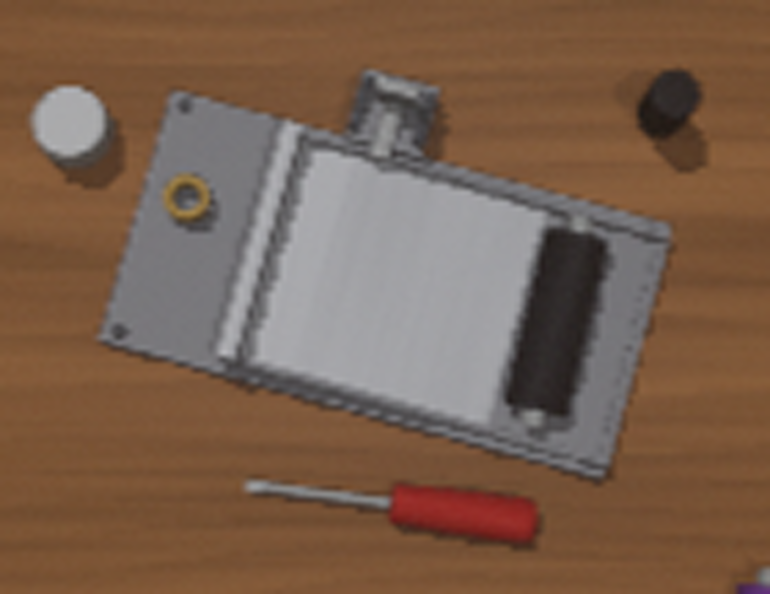

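View pics/scenec.png

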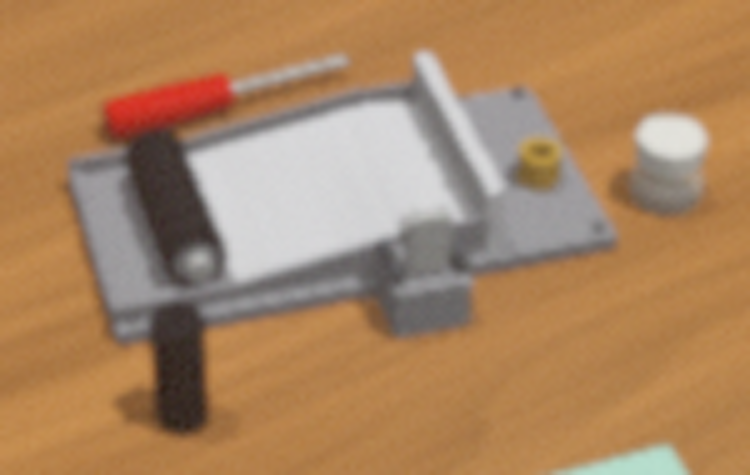

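```bash
cat > h.py <<'E'
import numpy as np
from station import bot
def proj(d,P):
    p=(np.atleast_2d(P)-d["xyz"])@d["rotation"]
    p=np.c_[p[:,0],-p[:,1],-p[:,2]]@d["mtx"].T
    return p[:,:2]/p[:,2:]
def ray(d,uv,z):
    uv=np.atleast_2d(uv).astype(float)
    n=np.c_[uv,np.ones(len(uv))]@np.linalg.inv(d["mtx"]).T
    r=(n*[1,-1,-1])@d["rotation"].T
    return d["xyz"]+r*((z-d["xyz"][2])/r[:,2])[:,None]
E
python3 - <<'E'
from h import *
from scipy.optimize import least_squares
t=bot.snapshot("top"); s=bot.snapshot("scene")
C=np.array([[150,-75,12],[150,75,12],[-140,75,12],[-140,-75,12.]])/1e3
T=np.array([[174,92],[100,340],[605,480],[672,230]])/[5.5,5.4]+[220,165]
S=np.array([[612,243],[527,90],[68,160],[118,337]])/5+[200,195]
pt=ray(t,T,.012); ps=ray(s,S,.012); print(pt.round(4)); print(ps.round(4))
L=lambda P:[np.linalg.norm(P[i]-P[(i+1)%4]).round(4) for i in range(4)]
print(L(pt),L(ps))
def fit(W):
    a=C[:,:2]; b=W[:,:2]; ac=a-a.mean(0); bc=b-b.mean(0)
    th=np.arctan2((ac[:,0]*bc[:,1]-ac[:,1]*bc[:,0]).sum(),(ac*bc).sum())
    R=np.array([[np.cos(th),-np.sin(th)],[np.sin(th),np.cos(th)]])
    return np.degrees(th),b.mean(0)-R@a.mean(0)
for n,W in(("top",pt),("scene",ps),("both",(pt+ps)/2)): print(n,fit(W))
E
```

```text
[[ 0.6027  0.047   0.012 ]
 [ 0.461   0.0876  0.012 ]
 [ 0.3814 -0.1911  0.012 ]
 [ 0.5225 -0.2305  0.012 ]]
[[ 0.6099  0.0448  0.012 ]
 [ 0.4658  0.0896  0.012 ]
 [ 0.3784 -0.1831  0.012 ]
 [ 0.5306 -0.2278  0.012 ]]
[np.float64(0.1473), np.float64(0.2899), np.float64(0.1466), np.float64(0.2888)] [np.float64(0.1509), np.float64(0.2864), np.float64(0.1586), np.float64(0.2839)]
top (np.float64(74.02298213021953), array([ 0.49053508, -0.07654698]))
scene (np.float64(73.04081259397218), array([ 0.49474986, -0.07393345]))
both (np.float64(73.5320600249277), array([ 0.49264243, -0.0752404 ]))
```

```bash
cat >> h.py <<'E'
import cv2
def Tc(o,deg):
    a=np.radians(deg);c,s=np.cos(a),np.sin(a)
    return lambda P:(np.atleast_2d(P)/1e3)@np.array([[c,s,0],[-s,c,0],[0,0,1]])+[o[0],o[1],0]
def overlay(d,f,name,x0,y0,w,h,k,extra=[]):
    im=cv2.resize(d["image"][y0:y0+h,x0:x0+w],None,fx=k,fy=k,interpolation=cv2.INTER_CUBIC)
    L=[[[150,-75,12],[150,75,12],[-140,75,12],[-140,-75,12],[150,-75,12]],
       [[72,-64,55],[72,64,55],[82,64,55],[82,-64,55],[72,-64,55]],
       [[-140,-64,22],[-70,-64,22],[40,-64,37.5]],[[-140,64,22],[-70,64,22],[40,64,37.5]]]+extra
    for l in L:
        q=(proj(d,f(np.array(l,float)))+.5-[x0,y0])*k
        cv2.polylines(im,[q.round().astype(int)],False,(0,255,0),1)
    cv2.imwrite(name,im)
E
python3 - <<'E'
from h import *
t=bot.snapshot("top"); s=bot.snapshot("scene")
f=Tc([.4915,-.0760],73.9)
K=[[[15,-106,75],[39,-106,75],[39,-98,75],[15,-98,75],[15,-106,75]],[[5,-112,34],[49,-112,34],[49,-70,34],[5,-70,34],[5,-112,34]]]
overlay(t,f,"pics/ot1.png",230,170,125,90,6,K)
overlay(s,f,"pics/os1.png",205,195,125,80,6,K)
E
```

```text
(no output)
```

View pics/ot1.png

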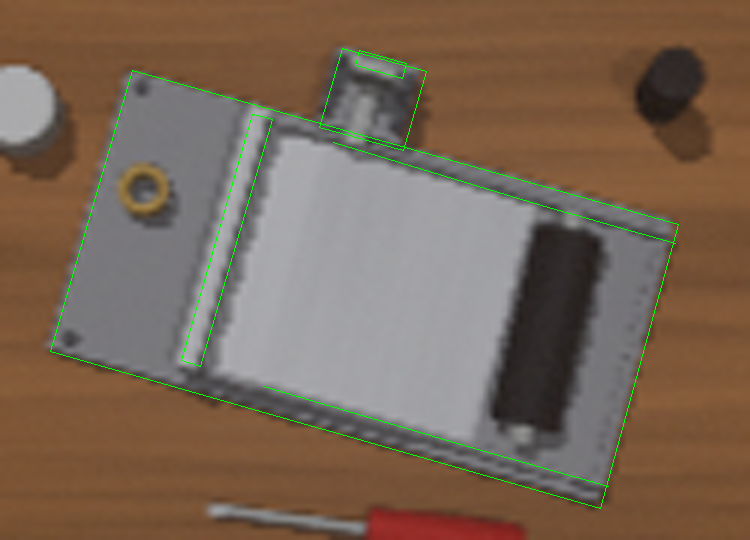

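View pics/os1.png

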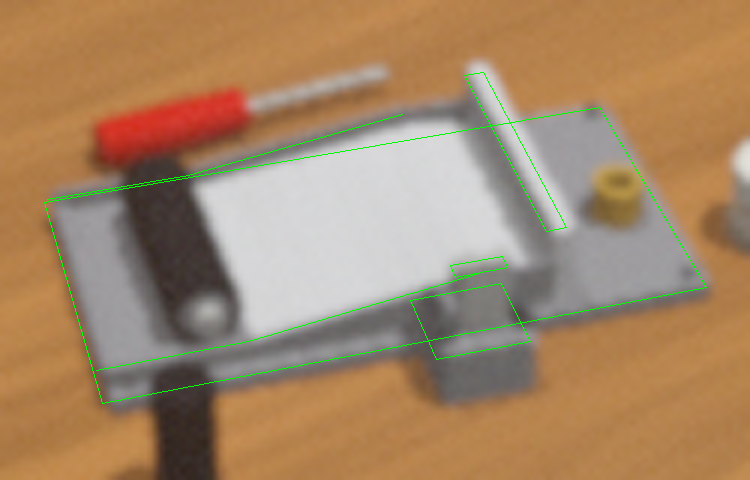

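```bash
python3 - <<'E'
from h import *
o=np.array([.492,-.0757]);a=np.radians(73.8);R=np.array([[np.cos(a),-np.sin(a)],[np.sin(a),np.cos(a)]])
for n,x0,y0,w,h in(("top",290,195,50,60),("scene",222,215,28,40)):
    d=bot.snapshot(n); g=d["image"][y0:y0+h,x0:x0+w].max(2)
    m=(g<75).astype(np.uint8)
    k,l,st,ce=cv2.connectedComponentsWithStats(m)
    i=1+np.argmax(st[1:,4]); p=np.argwhere(l==i)[:,::-1]+[x0,y0]
    r=cv2.minAreaRect(p.astype(np.float32)); b=cv2.boxPoints(r)
    c=ray(d,[r[0]],.030)[0]; bx=ray(d,b,.030)
    e=np.array([np.linalg.norm(bx[0]-bx[1]),np.linalg.norm(bx[1]-bx[2])])
    v=(bx[1]-bx[0]) if e[0]>e[1] else bx[2]-bx[1]
    print(n,st[i],r,c,"cradle",(R.T@(c[:2]-o)*1e3).round(1),"size",e.round(4),"yaw axis",(np.degrees(np.arctan2(v[1],v[0]))))
print(bot.get_state()["time"])
E
```

```text
top [ 22  12  19  36 425] ((320.8235168457031, 224.70591735839844), (12.611852645874023, 35.41019821166992), 14.03624439239502) [ 0.46867957 -0.16287656  0.03      ] cradle [-90.2  -1.9] size [0.1073 0.0381] yaw axis -14.593712938303847
scene [  4   7  17  27 241] ((233.19570922851562, 234.14613342285156), (25.681907653808594, 10.71805477142334), 68.74949645996094) [ 0.45859563 -0.15930041  0.03      ] cradle [-89.6   8.8] size [0.0336 0.1134] yaw axis -15.114668774057934
0.4
```

Call:
step_arm([
  [0, 0, 0, 0, 0, 0.15, 60],
  [0, 0, 0, 0, 0, 0.15, 60],
  [0, 0, 0, 0, 0, 0.15, 60],
  [0, 0, 0, 0, 0, 0.15, 60],
  [0, 0, 0, 0, 0, 0.15, 60],
  [0, 0, 0, 0, 0, 0.15, 60],
  [0, 0, 0, 0, 0, 0.15, 60],
  [0, 0, 0, 0, 0, 0.15, 60],
  [0, 0, 0, 0, 0, 0.15, 60],
  [0, 0, 0, 0, 0, 0.15, 60],
])

```text
time: 1.4
tcp_pos: [0.1857, 0.5173, 0.2479]
eef_rot: [[-0.277, -0.961, -0.001], [-0.961, 0.277, -0.001], [0.001, 0.0, -1.0]]
contact_force: [-0.4, 0.0, -0.1]
grip_width: 0.702
```

Call:
step_arm([
  [38, -29, 0, 0, 0, 0, 60],
  [38, -29, 0, 0, 0, 0, 60],
  [38, -29, 0, 0, 0, 0, 60],
  [38, -29, 0, 0, 0, 0, 60],
  [38, -29, 0, 0, 0, 0, 60],
  [38, -29, 0, 0, 0, 0, 60],
  [38, -29, 0, 0, 0, 0, 60],
  [38, -29, 0, 0, 0, 0, 60],
  [38, -29, 0, 0, 0, 0, 60],
  [38, -29, 0, 0, 0, 0, 60],
])

```text
time: 2.4
tcp_pos: [0.3603, 0.0591, 0.248]
eef_rot: [[-0.271, -0.963, 0.004], [-0.963, 0.271, 0.001], [-0.002, -0.004, -1.0]]
contact_force: [2.2, 1.4, 0.4]
grip_width: 0.7
```

```bash
cat >> h.py <<'E'
O=np.array([.492,-.0757]);_a=np.radians(73.8);RC=np.array([[np.cos(_a),-np.sin(_a)],[np.sin(_a),np.cos(_a)]])
def st(goal=None):
    s=bot.get_state(); p=s["tcp_pos"]; c=np.r_[RC.T@(p[:2]-O),p[2]]*1e3
    R=s["eef_rot"]
    yaw=np.degrees(np.arctan2(R[1,1],R[0,1]))-90-73.8
    print("t",s["time"],"tcp cradle",c.round(1),"yawerr",round(float(yaw),2),"z",R[:,2].round(4),"F",s["contact_force"].round(2),"grip",round(s["grip_width"],3))
    if goal is not None:
        g=np.array(goal,float)/1e3; w=np.r_[RC@g[:2]+O,g[2]]-p
        print("tool shift",(R.T@w*1e3).round(1))
E
python3 -c "
from h import *
st([-125,-1,120]); print(bot.tips_ahead)"
```

```text
t 2.4 tcp cradle [ 92.7 164.1 248. ] yawerr 0.47 z [ 4.3e-03  8.0e-04 -1.0e+00] F [2.19 1.42 0.42] grip 0.7
tool shift [ 219.3 -162.8  128.2]
0.017
```

Call:
step_arm([
  [36, -27, 0, 0, 0, 0, 60],
  [36, -27, 0, 0, 0, 0, 60],
  [36, -27, 0, 0, 0, 0, 60],
  [36, -27, 0, 0, 0, 0, 60],
  [36, -27, 5, 0, 0, 0, 60],
  [30, -22, 20, 0, 0, 0, 60],
  [5, -3, 30, 0, 0, 0, 60],
  [0, 0, 30, 0, 0, 0, 60],
  [0, 0, 30, 0, 0, 0, 60],
  [0, 0, 0, 0, 0, 0, 60],
])

```text
time: 3.4
tcp_pos: [0.4606, -0.2105, 0.1314]
eef_rot: [[-0.281, -0.96, 0.012], [-0.96, 0.281, 0.001], [-0.004, -0.012, -1.0]]
contact_force: [-1.6, -0.1, -0.5]
grip_width: 0.702
```

```bash
python3 -c "
from h import *
for n in('scene','top'):
    d=bot.snapshot(n); x,y=(190,150) if n=='scene' else (260,150)
    cv2.imwrite(f'pics/{n}2.png',cv2.resize(d['image'][y:y+110,x:x+150],None,fx=5,fy=5,interpolation=cv2.INTER_CUBIC))
st([-126,-1,60])"
```

```text
t 3.5 tcp cradle [-138.1  -10.4  135.8] yawerr -0.01 z [ 0.0198 -0.0022 -0.9998] F [-0.19  0.83  0.21] grip 0.702
tool shift [-11.9  10.9  75.7]
```

View pics/scene2.png

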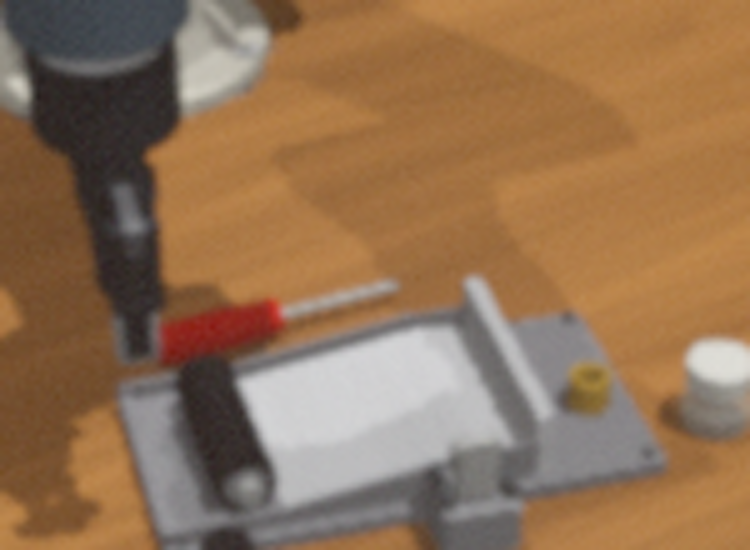

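View pics/top2.png

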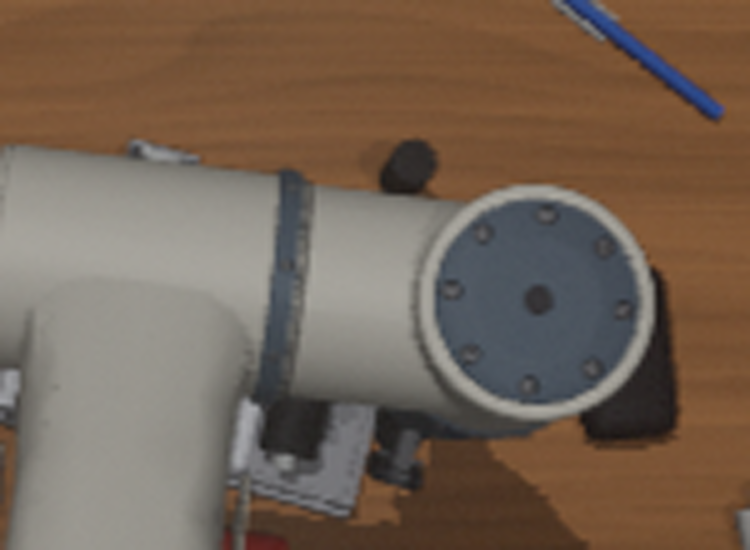

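Call:
step_arm([
  [-3, 3, 3, 0, 0, 0, 60],
  [-3, 3, 3, 0, 0, 0, 60],
  [-3, 3, 3, 0, 0, 0, 60],
  [-3, 2, 3, 0, 0, 0, 60],
  [0, 0, 3, 0, 0, 0, 60],
  [0, 0, 0, 0, 0, 0, 60],
  [0, 0, 0, 0, 0, 0, 60],
  [0, 0, 0, 0, 0, 0, 60],
  [0, 0, 0, 0, 0, 0, 60],
  [0, 0, 0, 0, 0, 0, 60],
])

```text
time: 4.5
tcp_pos: [0.4598, -0.1954, 0.1262]
eef_rot: [[-0.276, -0.96, 0.032], [-0.961, 0.276, -0.005], [-0.004, -0.032, -0.999]]
contact_force: [0.5, -0.1, 0.4]
grip_width: 0.702
```

```bash
cat >> h.py <<'E'
def tilt():
    R=bot.get_state()["eef_rot"]; d=-R[2]; print("turn to level (tool rad)",np.cross([0,0,1],d).round(4))
E
python3 -c "
from h import *
st([-126,-1,60]);tilt()"
```

```text
t 4.5 tcp cradle [-124.    -2.4  126.2] yawerr 0.14 z [ 0.0316 -0.0049 -0.9995] F [ 0.51 -0.15  0.38] grip 0.702
tool shift [ 2.3  3.5 66.1]
turn to level (tool rad) [-0.0317  0.004   0.    ]
```

Call:
step_arm([
  [1, 2, 10, -0.011, 0, 0, 60],
  [1, 1, 10, -0.011, 0, 0, 60],
  [0, 0, 10, -0.01, 0, 0, 60],
  [0, 0, 10, 0, 0, 0, 60],
  [0, 0, 10, 0, 0, 0, 60],
  [0, 0, 10, 0, 0, 0, 60],
  [0, 0, 5, 0, 0, 0, 60],
  [0, 0, 0, 0, 0, 0, 60],
  [0, 0, 0, 0, 0, 0, 60],
  [0, 0, 0, 0, 0, 0, 60],
])

```text
time: 5.5
tcp_pos: [0.4558, -0.1966, 0.0539]
eef_rot: [[-0.277, -0.961, -0.005], [-0.961, 0.277, 0.005], [-0.004, 0.006, -1.0]]
contact_force: [-0.9, -0.6, -0.1]
grip_width: 0.701
```

```bash
python3 -c "
from h import *
d=bot.snapshot('scene'); x,y=190,170
cv2.imwrite('pics/scene3.png',cv2.resize(d['image'][y:y+110,x:x+150],None,fx=5,fy=5,interpolation=cv2.INTER_CUBIC))
st([-126,0,45]);tilt()"
```

```text
t 5.55 tcp cradle [-126.2    1.    54. ] yawerr 0.12 z [-0.0046  0.0051 -1.    ] F [ 0.43 -0.81  0.47] grip 0.706
tool shift [-0.1 -1.1  9. ]
turn to level (tool rad) [ 0.0059  0.0036 -0.    ]
```

View pics/scene3.png

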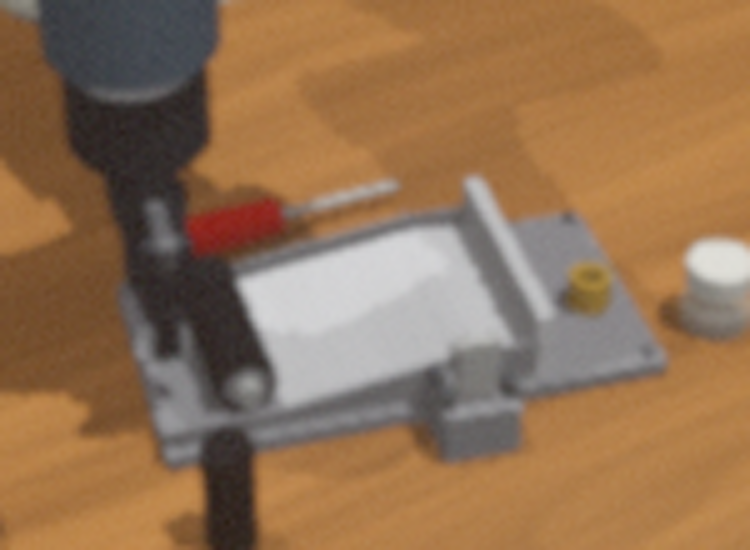

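```bash
python3 -c "
from h import *
d=bot.snapshot('scene');f=Tc(O,73.8)
for z in(24,30,37,45):print(z,((proj(d,f([-126,-37,z]))-[190,170])*5).round())"
```

```text
24 [[169. 392.]]
30 [[168. 383.]]
37 [[167. 374.]]
45 [[166. 362.]]
```

Call:
step_arm([
  [-1, -1, 4, 0.003, 0, 0, 60],
  [-1, 0, 4, 0.003, 0, 0, 60],
  [0, 0, 4, 0, 0, 0, 60],
  [0, 0, 4, 0, 0, 0, 60],
  [0, 0, 3, 0, 0, 0, 60],
  [0, 0, 2, 0, 0, 0, 60],
  [0, 0, 0, 0, 0, 0, 60],
  [0, 0, 0, 0, 0, 0, 60],
  [0, 0, 0, 0, 0, 0, 60],
  [0, 0, 0, 0, 0, 0, 60],
])

```text
time: 6.6
tcp_pos: [0.458, -0.1948, 0.0317]
eef_rot: [[-0.277, -0.961, 0.003], [-0.961, 0.277, 0.003], [-0.004, -0.002, -1.0]]
contact_force: [-0.0, 0.8, 0.1]
grip_width: 0.702
```

```bash
python3 -c "
from h import *
d=bot.snapshot('scene'); x,y=210,190;f=Tc(O,73.8)
cv2.imwrite('pics/scene4.png',cv2.resize(d['image'][y:y+90,x:x+120],None,fx=6,fy=6,interpolation=cv2.INTER_CUBIC))
st([-120,0,30]);tilt()
for z in(14,20,26,32):print(z,((proj(d,f([-126,-37,z]))-[x,y])*6).round())"
```

```text
t 6.65 tcp cradle [-123.8   -0.6   31.8] yawerr 0.13 z [ 0.0033  0.0031 -1.    ] F [ 0.43 -0.37  0.48] grip 0.702
tool shift [-3.8  0.6  1.8]
turn to level (tool rad) [-0.0023  0.0039  0.    ]
14 [[ 84. 366.]]
20 [[ 83. 356.]]
26 [[ 82. 347.]]
32 [[ 81. 337.]]
```

View pics/scene4.png

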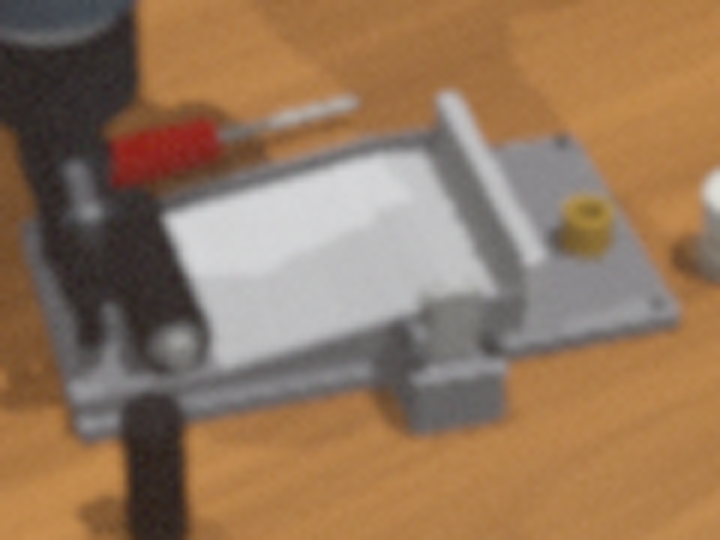

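Call:
step_arm([
  [0, 0, 1, 0, 0, 0, 60],
  [0, 0, 1, 0, 0, 0, 60],
  [0, 0, 1, 0, 0, 0, 60],
  [0, 0, 1, 0, 0, 0, 60],
  [0, 0, 1, 0, 0, 0, 60],
  [0, 0, 1, 0, 0, 0, 60],
  [0, 0, 1, 0, 0, 0, 60],
  [0, 0, 0, 0, 0, 0, 60],
  [0, 0, 0, 0, 0, 0, 60],
  [0, 0, 0, 0, 0, 0, 60],
])

```text
time: 7.65
tcp_pos: [0.4594, -0.1941, 0.0268]
eef_rot: [[-0.276, -0.961, 0.007], [-0.961, 0.276, 0.003], [-0.005, -0.006, -1.0]]
contact_force: [0.7, 0.2, 0.4]
grip_width: 0.703
```

```bash
python3 -c "
from h import *
d=bot.snapshot('scene'); x,y=210,220;f=Tc(O,73.8)
cv2.imwrite('pics/scene5.png',cv2.resize(d['image'][y:y+50,x:x+60],None,fx=12,fy=12,interpolation=cv2.INTER_CUBIC))
st([-120,0,30]);tilt()
for z in(8,14,20,26,32):print(z,((proj(d,f([-126,-37,z]))-[x,y])*12).round())"
```

```text
t 7.7 tcp cradle [-122.8   -1.8   26.8] yawerr 0.18 z [ 0.0068  0.0031 -1.    ] F [1.04 1.09 0.33] grip 0.708
tool shift [-2.9  1.8 -3.2]
turn to level (tool rad) [-0.0057  0.0049  0.    ]
8 [[169. 392.]]
14 [[167. 372.]]
20 [[166. 353.]]
26 [[164. 333.]]
32 [[163. 313.]]
```

View pics/scene5.png

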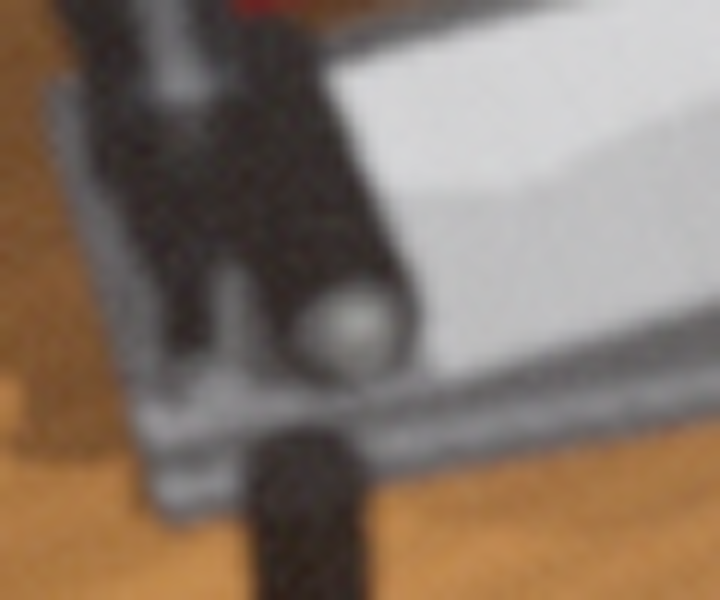

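Call:
step_arm([
  [-2, 1, 0.5, -0.003, 0.002, 0, 60],
  [-2, 1, 0.5, -0.003, 0.002, 0, 60],
  [-2, 0, 0.5, 0, 0, 0, 60],
  [-2, 0, 0, 0, 0, 0, 60],
  [-3, 0, 0, 0, 0, 0, 60],
  [-3, 0, 0, 0, 0, 0, 60],
  [-3, 0, 0, 0, 0, 0, 60],
  [-3, 0, 0, 0, 0, 0, 60],
  [-3, 0, 0, 0, 0, 0, 60],
  [-3, 0, 0, 0, 0, 0, 60],
])

```text
time: 8.7
tcp_pos: [0.4647, -0.1668, 0.0246]
eef_rot: [[-0.276, -0.961, -0.002], [-0.961, 0.276, 0.0], [0.0, 0.002, -1.0]]
contact_force: [-0.4, -1.4, -0.1]
grip_width: 0.701
```

```bash
python3 -c "
from h import *
d=bot.snapshot('scene'); x,y=210,200
cv2.imwrite('pics/scene6.png',cv2.resize(d['image'][y:y+70,x:x+90],None,fx=8,fy=8,interpolation=cv2.INTER_CUBIC))
st([-100,0,26]);tilt()"
```

```text
t 8.75 tcp cradle [-94.8   0.7  24.6] yawerr 0.18 z [-1.7e-03  4.0e-04 -1.0e+00] F [ 0.21 -0.03  0.73] grip 0.702
tool shift [ 5.2 -0.7 -1.4]
turn to level (tool rad) [ 0.0017 -0.      0.    ]
```

View pics/scene6.png

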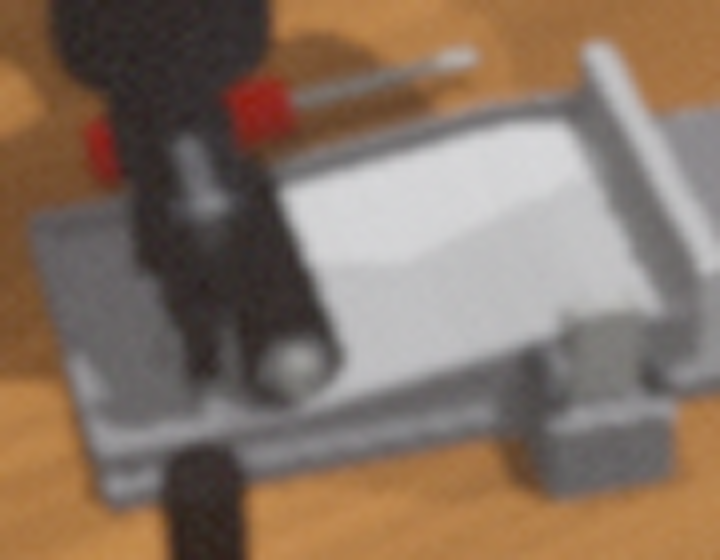

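```bash
python3 -c "
from h import *
d=bot.snapshot('scene'); f=Tc(O,73.8)
for x in(-75,-65,-55):print(x,((proj(d,f([x,-62,31]))-[210,200])*8).round())"
```

```text
-75 [[271. 391.]]
-65 [[299. 385.]]
-55 [[328. 380.]]
```

Call:
step_arm([
  [-4, 0, -0.6, 0, 0, 0, 60],
  [-4, 0, -0.6, 0, 0, 0, 60],
  [-4, 0, -0.6, 0, 0, 0, 60],
  [-4, 0, -0.6, 0, 0, 0, 60],
  [-4, 0, -0.6, 0, 0, 0, 60],
  [-4, 0, -0.6, 0, 0, 0, 60],
  [-4, 0, -0.6, 0, 0, 0, 60],
  [-4, 0, -0.6, 0, 0, 0, 60],
  [-3, 0, -0.6, 0, 0, 0, 60],
  [-2, 0, -0.5, 0, 0, 0, 60],
])

```text
time: 9.8
tcp_pos: [0.4759, -0.1286, 0.0313]
eef_rot: [[-0.276, -0.961, -0.002], [-0.961, 0.276, -0.0], [0.001, 0.001, -1.0]]
contact_force: [-0.6, -2.5, 1.3]
grip_width: 0.699
```

```bash
python3 -c "
from h import *
d=bot.snapshot('scene'); x,y=220,190;f=Tc(O,73.8)
cv2.imwrite('pics/scene7.png',cv2.resize(d['image'][y:y+70,x:x+90],None,fx=8,fy=8,interpolation=cv2.INTER_CUBIC))
st([-50,0,32]);tilt()
for X in(-40,-30,-20):print(X,((proj(d,f([X,-62,30+.141*(X+70)]))-[x,y])*8).round())"
```

```text
t 9.85 tcp cradle [-55.    0.6  31.4] yawerr 0.19 z [-1.3e-03 -1.0e-04 -1.0e+00] F [ 0.29 -0.17 -0.8 ] grip 0.704
tool shift [-5.  -0.6 -0.6]
turn to level (tool rad) [ 0.0012 -0.0005  0.    ]
-40 [[290. 445.]]
-30 [[319. 437.]]
-20 [[347. 428.]]
```

View pics/scene7.png

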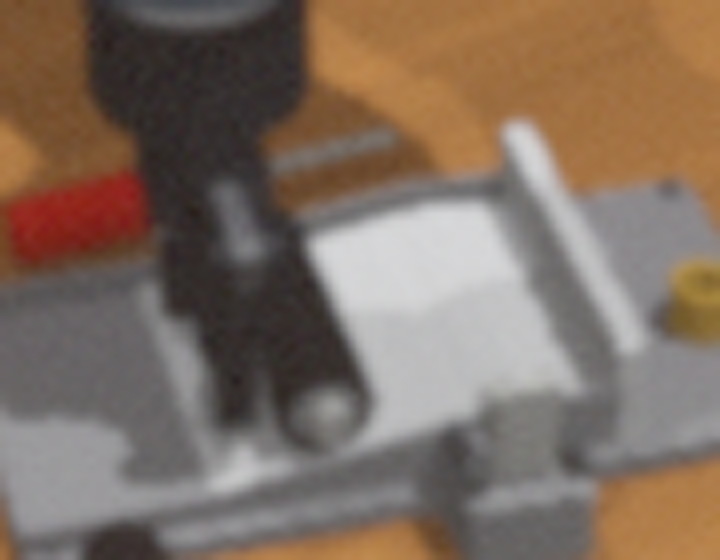

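Call:
step_arm([
  [-3, 0, -0.5, 0, 0, 0, 60],
  [-4, 0, -0.6, 0, 0, 0, 60],
  [-4, 0, -0.6, 0, 0, 0, 60],
  [-4, 0, -0.6, 0, 0, 0, 60],
  [-4, 0, -0.6, 0, 0, 0, 60],
  [-4, 0, -0.6, 0, 0, 0, 60],
  [-4, 0, -0.6, 0, 0, 0, 60],
  [-4, 0, -0.6, 0, 0, 0, 60],
  [-4, 0, -0.6, 0, 0, 0, 60],
  [-4, 0, -0.6, 0, 0, 0, 60],
])

```text
time: 10.85
tcp_pos: [0.4873, -0.088, 0.0376]
eef_rot: [[-0.276, -0.961, -0.002], [-0.961, 0.276, -0.0], [0.001, 0.002, -1.0]]
contact_force: [-0.2, -1.5, 0.6]
grip_width: 0.7
```

```bash
python3 -c "
from h import *
st([20,0,40]);tilt()"
```

```text
t 10.85 tcp cradle [-13.1   1.1  37.6] yawerr 0.16 z [-2.2e-03 -3.0e-04 -1.0e+00] F [-0.2  -1.54  0.59] grip 0.7
tool shift [-33.1  -1.2  -2.4]
turn to level (tool rad) [ 0.002  -0.0009  0.    ]
```

Call:
step_arm([
  [-4, 0, -0.5, 0, 0, 0, 60],
  [-4, 0, -0.5, 0, 0, 0, 60],
  [-4, 0, -0.5, 0, 0, 0, 60],
  [-4, 0, -0.5, 0, 0, 0, 60],
  [-3, 0, -0.4, 0, 0, 0, 60],
  [-3, 0, -0.2, 0, 0, 0, 60],
  [-3, 0, 0, 0, 0, 0, 60],
  [-2, 0, 0, 0, 0, 0, 60],
  [-2, 0, 0, 0, 0, 0, 60],
  [-2, 0, 0, 0, 0, 0, 60],
])

```text
time: 11.85
tcp_pos: [0.4968, -0.0544, 0.0402]
eef_rot: [[-0.276, -0.961, -0.002], [-0.961, 0.276, 0.001], [-0.0, 0.002, -1.0]]
contact_force: [0.5, 0.0, 0.5]
grip_width: 0.701
```

```bash
python3 -c "
from h import *
d=bot.snapshot('scene'); x,y=230,180;f=Tc(O,73.8)
cv2.imwrite('pics/scene8.png',cv2.resize(d['image'][y:y+70,x:x+90],None,fx=8,fy=8,interpolation=cv2.INTER_CUBIC))
st([25,0,40]);tilt()
for X in(30,40,50,55):print(X,((proj(d,f([X,-62,45]))-[x,y])*8).round())"
```

```text
t 11.9 tcp cradle [22.   1.2 40.2] yawerr 0.17 z [-0.0017  0.001  -1.    ] F [0.19 0.18 0.23] grip 0.704
tool shift [-3.  -1.2  0.2]
turn to level (tool rad) [ 0.0019  0.0005 -0.    ]
30 [[407. 465.]]
40 [[434. 460.]]
50 [[462. 455.]]
55 [[476. 452.]]
```

View pics/scene8.png

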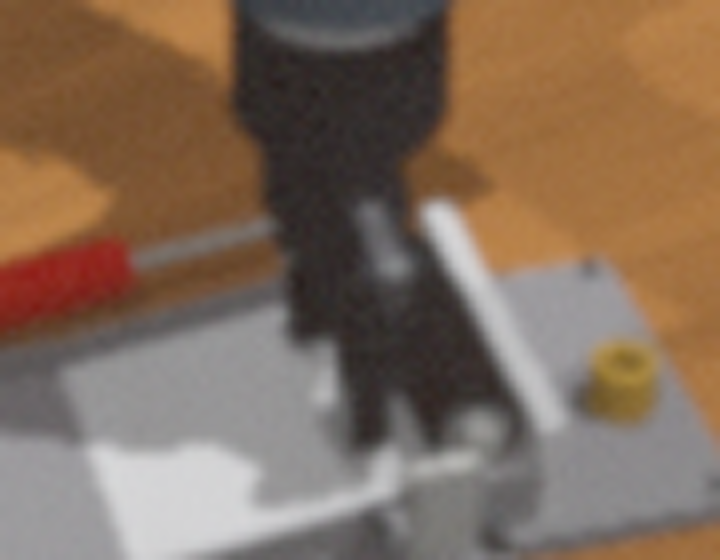

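Call:
step_arm([
  [-1, 0, 0, 0, 0, 0, 60],
  [-1, 0, 0, 0, 0, 0, 60],
  [-1, 0, 0, 0, 0, 0, 60],
  [-1, 0, 0, 0, 0, 0, 60],
  [-1, 0, 0, 0, 0, 0, 60],
  [-1, 0, 0, 0, 0, 0, 60],
  [-1, 0, 0, 0, 0, 0, 60],
  [0, 0, 0, 0, 0, 0, 60],
  [0, 0, 0, 0, 0, 0, 60],
  [0, 0, 0, 0, 0, 0, 60],
])

```text
time: 12.9
tcp_pos: [0.4982, -0.0492, 0.0401]
eef_rot: [[-0.276, -0.961, -0.004], [-0.961, 0.276, -0.003], [0.004, 0.003, -1.0]]
contact_force: [0.5, -1.3, 0.6]
grip_width: 0.705
```

```bash
python3 -c "
from h import *
st([25,0,40]);tilt()"
```

```text
t 12.9 tcp cradle [27.1  1.4 40.1] yawerr 0.21 z [-0.0039 -0.0026 -1.    ] F [ 0.46 -1.31  0.63] grip 0.705
tool shift [ 2.1 -1.4  0.1]
turn to level (tool rad) [ 0.0031 -0.0036  0.    ]
```

Call:
step_arm([
  [-2, 0, 0, 0, 0, 0, 60],
  [-2, 0, 0, 0, 0, 0, 60],
  [-2, 0, 0, 0, 0, 0, 60],
  [-2, 0, 0, 0, 0, 0, 60],
  [-2, 0, 0, 0, 0, 0, 60],
  [-2, 0, 0, 0, 0, 0, 60],
  [-2, 0, 0, 0, 0, 0, 60],
  [-2, 0, 0, 0, 0, 0, 60],
  [-2, 0, 0, 0, 0, 0, 60],
  [-2, 0, 0, 0, 0, 0, 60],
])

```text
time: 13.9
tcp_pos: [0.4982, -0.049, 0.0406]
eef_rot: [[-0.271, -0.962, -0.02], [-0.962, 0.272, -0.035], [0.04, 0.01, -0.999]]
contact_force: [0.5, -11.1, 0.6]
grip_width: 0.702
```

```bash
python3 -c "
from h import *
d=bot.snapshot('scene'); x,y=230,180
cv2.imwrite('pics/scene9.png',cv2.resize(d['image'][y:y+70,x:x+90],None,fx=8,fy=8,interpolation=cv2.INTER_CUBIC))
st([25,0,40]);tilt()"
```

```text
t 13.95 tcp cradle [27.3  1.5 40.6] yawerr 0.43 z [-0.0204 -0.0357 -0.9992] F [  0.34 -10.52   1.59] grip 0.7
tool shift [ 2.3 -1.5  0.7]
turn to level (tool rad) [ 0.0099 -0.0399  0.    ]
```

View pics/scene9.png

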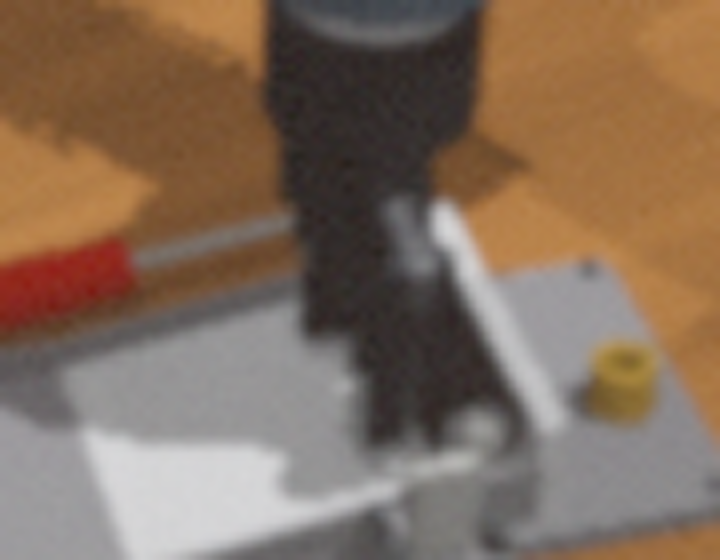

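Call:
step_arm([
  [4, 0, 0, 0.003, -0.014, 0, 60],
  [6, 0, 0, 0.003, -0.014, 0, 60],
  [8, 0, 0, 0.003, -0.01, 0, 60],
  [8, 0, -4, 0, 0, 0, 60],
  [4, 0, -15, 0, 0, 0, 60],
  [0, 0, -30, 0, 0, 0, 60],
  [0, 0, -35, 0, 0, 0, 60],
  [0, 0, -30, 0, 0, 0, 60],
  [0, 0, -10, 0, 0, 0, 40],
  [0, 0, 0, 0, 0, 0, 0],
])

```text
time: 14.95
tcp_pos: [0.4878, -0.0824, 0.1707]
eef_rot: [[-0.275, -0.961, 0.001], [-0.961, 0.275, 0.005], [-0.005, 0.0, -1.0]]
contact_force: [0.3, -0.0, -1.0]
grip_width: 0.371
```

```bash
python3 -c "
from h import *
for n in('scene','top'):
    d=bot.snapshot(n); x,y=(230,180) if n=='scene' else (230,165)
    cv2.imwrite(f'pics/{n}10.png',cv2.resize(d['image'][y:y+90,x:x+110],None,fx=6,fy=6,interpolation=cv2.INTER_CUBIC))
st([27,-135,140]);tilt()"
```

```text
t 15.05 tcp cradle [ -7.7   3.1 168.7] yawerr 0.22 z [-0.0025  0.0045 -1.    ] F [ 0.72  0.21 -0.82] grip 0.198
tool shift [ -34.1 -138.4   28.4]
turn to level (tool rad) [ 0.0036  0.0036 -0.    ]
```

View pics/scene10.png

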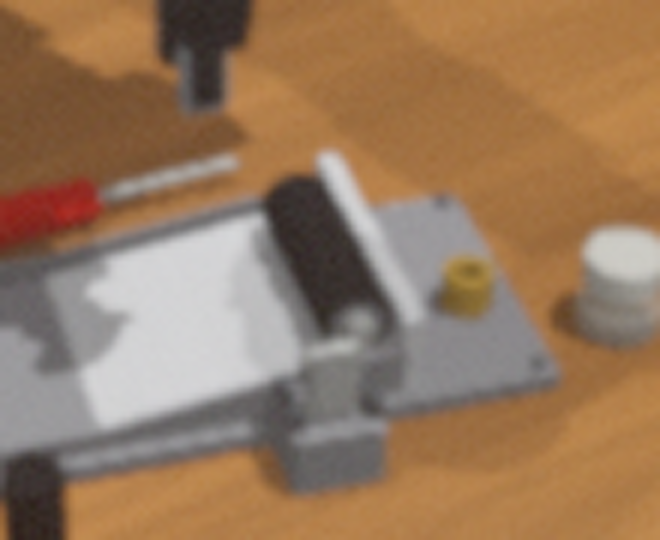

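View pics/top10.png

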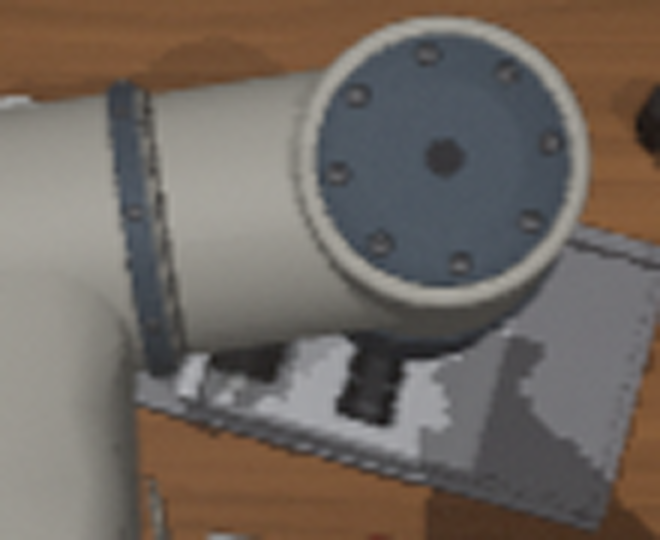

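Call:
step_arm([
  [-6, -24, 0, 0.002, 0.002, 0, 0],
  [-6, -24, 0, 0, 0, 0, 0],
  [-6, -24, 0, 0, 0, 0, 0],
  [-6, -24, 0, 0, 0, 0, 0],
  [-6, -24, 0, 0, 0, 0, 0],
  [-4, -20, 0, 0, 0, 0, 0],
  [0, 0, 5, 0, 0, 0, 0],
  [0, 0, 10, 0, 0, 0, 0],
  [0, 0, 10, 0, 0, 0, 0],
  [0, 0, 0, 0, 0, 0, 0],
])

```text
time: 16.05
tcp_pos: [0.6254, -0.0879, 0.1216]
eef_rot: [[-0.276, -0.961, -0.032], [-0.961, 0.276, 0.004], [0.005, 0.032, -0.999]]
contact_force: [-0.6, -0.0, -0.6]
grip_width: 0.006
```

```bash
python3 -c "
from h import *
st([27,-136,100]);tilt()"
```

```text
t 16.05 tcp cradle [  25.5 -131.5  121.6] yawerr 0.15 z [-0.0322  0.0045 -0.9995] F [-0.56 -0.01 -0.59] grip 0.006
tool shift [-1.5 -5.2 21.4]
turn to level (tool rad) [ 0.0322 -0.0046  0.    ]
```

Call:
step_arm([
  [-1, -3, 0, 0.011, -0.002, 0, 0],
  [-1, -3, 0, 0.011, -0.002, 0, 0],
  [0, 0, 8, 0.01, 0, 0, 0],
  [0, 0, 8, 0, 0, 0, 0],
  [0, 0, 8, 0, 0, 0, 0],
  [0, 0, 8, 0, 0, 0, 0],
  [0, 0, 7, 0, 0, 0, 0],
  [0, 0, 5, 0, 0, 0, 0],
  [0, 0, 0, 0, 0, 0, 0],
  [0, 0, 0, 0, 0, 0, 0],
])

```text
time: 17.05
tcp_pos: [0.6325, -0.0877, 0.0768]
eef_rot: [[-0.276, -0.961, 0.006], [-0.961, 0.276, -0.001], [-0.001, -0.006, -1.0]]
contact_force: [0.1, 0.1, 0.1]
grip_width: -0.002
```

```bash
python3 -c "
from h import *
for n in('scene','top'):
    d=bot.snapshot(n); x,y=(230,180) if n=='scene' else (230,165)
    cv2.imwrite(f'pics/{n}11.png',cv2.resize(d['image'][y:y+90,x:x+110],None,fx=6,fy=6,interpolation=cv2.INTER_CUBIC))
st([27,-89,66]);tilt()"
```

```text
t 17.15 tcp cradle [  27.8 -138.3   77. ] yawerr 0.2 z [ 0.0066 -0.0011 -1.    ] F [-1.08 -0.14 -0.06] grip 0.003
tool shift [ 0.6 49.3 10.7]
turn to level (tool rad) [-0.0066  0.0007  0.    ]
```

View pics/scene11.png

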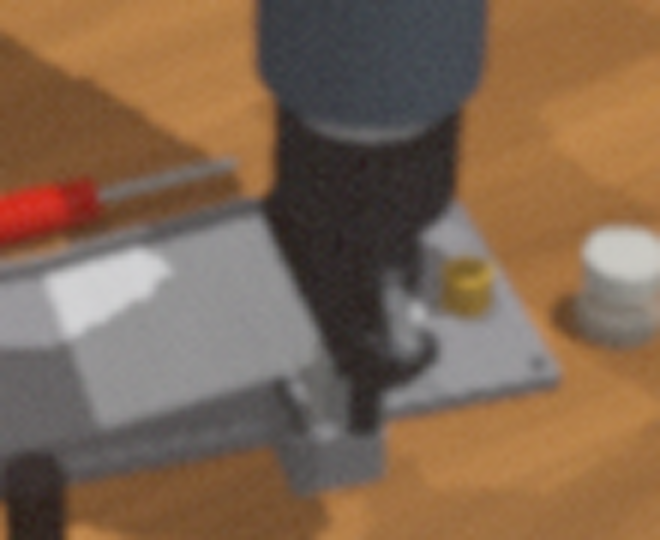

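```bash
python3 -c "
from h import *
d=bot.snapshot('scene');f=Tc(O,73.8)
for p in([27.8,-138.3,50],[27.8,-138.3,60],[27.8,-138.3,70],[27,-106,60],[27,-106,75]):print(p,((proj(d,f(p))-[230,180])*6).round())"
```

```text
[27.8, -138.3, 50] [[352. 449.]]
[27.8, -138.3, 60] [[353. 432.]]
[27.8, -138.3, 70] [[353. 414.]]
[27, -106, 60] [[328. 385.]]
[27, -106, 75] [[329. 359.]]
```

View pics/top11.png

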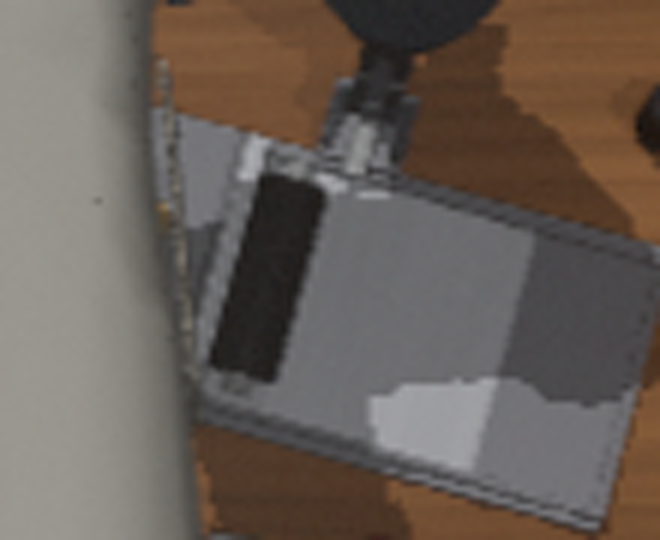

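Call:
step_arm([
  [0, 1, 4, -0.003, 0, 0, 0],
  [0, 2, 4, -0.003, 0, 0, 0],
  [0, 4, 1, 0, 0, 0, 0],
  [0, 5, 0, 0, 0, 0, 0],
  [0, 5, 0, 0, 0, 0, 0],
  [0, 4, 0, 0, 0, 0, 0],
  [0, 3, 0, 0, 0, 0, 0],
  [0, 3, 0, 0, 0, 0, 0],
  [0, 3, 0, 0, 0, 0, 0],
  [0, 3, 0, 0, 0, 0, 0],
])

```text
time: 18.2
tcp_pos: [0.5997, -0.0779, 0.0685]
eef_rot: [[-0.275, -0.961, 0.005], [-0.961, 0.275, 0.0], [-0.002, -0.005, -1.0]]
contact_force: [1.3, -1.5, -1.6]
grip_width: -0.001
```

```bash
python3 -c "
from h import *
st([27,-89,66]);tilt()"
```

```text
t 18.2 tcp cradle [  27.9 -104.1   68.5] yawerr 0.21 z [ 4.9e-03  3.0e-04 -1.0e+00] F [ 1.26 -1.47 -1.58] grip -0.001
tool shift [ 0.9 15.1  2.4]
turn to level (tool rad) [-0.0046  0.0016  0.    ]
```

Call:
step_arm([
  [0, 3, 0, 0, 0, 0, 0],
  [0, 3, 0, 0, 0, 0, 0],
  [0, 3, 0, 0, 0, 0, 0],
  [0, 2, 0, 0, 0, 0, 0],
  [0, 2, 0, 0, 0, 0, 0],
  [0, 2, 0, 0, 0, 0, 0],
  [0, 2, 0, 0, 0, 0, 0],
  [0, 2, 0, 0, 0, 0, 0],
  [0, 2, 0, 0, 0, 0, 0],
  [0, 2, 0, 0, 0, 0, 0],
])

```text
time: 19.2
tcp_pos: [0.5847, -0.0734, 0.0692]
eef_rot: [[-0.274, -0.962, 0.023], [-0.962, 0.274, -0.004], [-0.003, -0.023, -1.0]]
contact_force: [8.0, -4.4, -7.9]
grip_width: 0.0
```

```bash
python3 -c "
from h import *
st([27,-89,66]);tilt()
for n in('scene','top'):
    d=bot.snapshot(n); x,y=(230,180) if n=='scene' else (230,165)
    cv2.imwrite(f'pics/{n}12.png',cv2.resize(d['image'][y:y+90,x:x+110],None,fx=6,fy=6,interpolation=cv2.INTER_CUBIC))
"
```

```text
t 19.2 tcp cradle [ 28.1 -88.4  69.2] yawerr 0.32 z [ 0.0231 -0.0037 -0.9997] F [ 7.95 -4.41 -7.91] grip 0.0
tool shift [ 1.1 -0.5  3.2]
turn to level (tool rad) [-0.0232  0.0028  0.    ]
```

View pics/scene12.png

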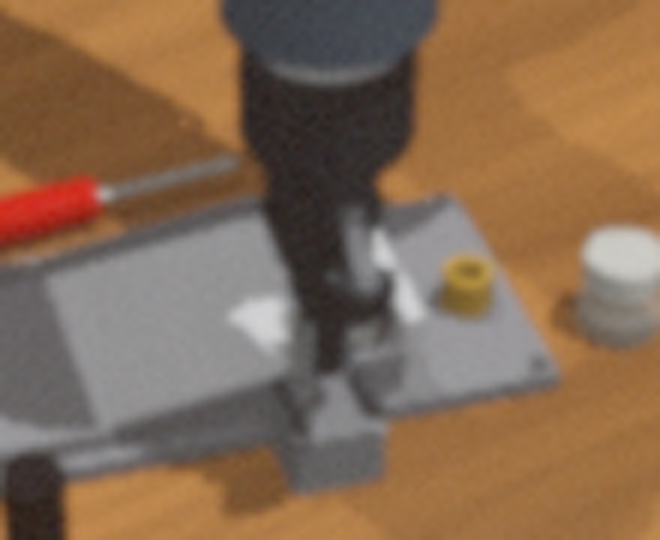

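View pics/top12.png

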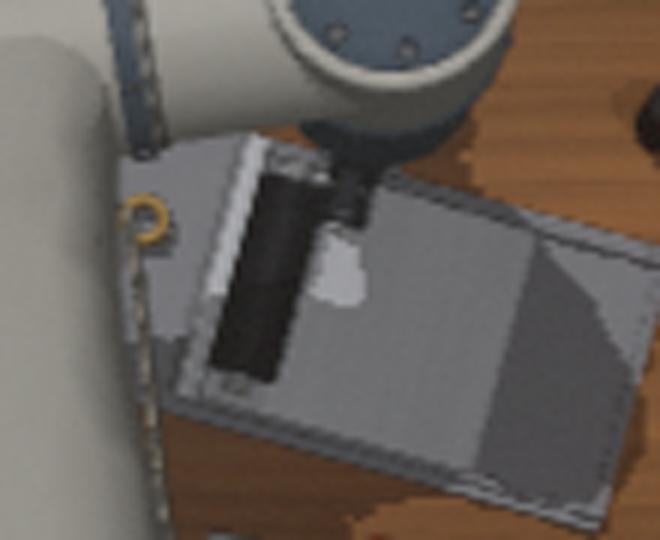

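Call:
step_arm([
  [0, 3, 0, 0, 0, 0, 0],
  [0, 3, 0, 0, 0, 0, 0],
  [0, 3, 0, 0, 0, 0, 0],
  [0, 0, 0, 0, 0, 0, 0],
  [0, -4, 0, -0.01, 0, 0, 0],
  [0, -8, 0, -0.01, 0, 0, 0],
  [0, -12, 0, 0, 0, 0, 0],
  [0, -15, 0, 0, 0, 0, 0],
  [0, -15, -10, 0, 0, 0, 0],
  [0, -10, -20, 0, 0, 0, 0],
])

```text
time: 20.3
tcp_pos: [0.643, -0.0901, 0.0985]
eef_rot: [[-0.272, -0.962, 0.006], [-0.962, 0.272, 0.001], [-0.002, -0.005, -1.0]]
contact_force: [0.8, 0.0, -0.2]
grip_width: 0.001
```

Call:
step_arm([
  [20, -5, -30, 0, 0, 0, 0],
  [30, 0, -30, 0, 0, 0, 0],
  [30, 0, -30, 0, 0, 0, 0],
  [30, 0, -30, 0, 0, 0, 0],
  [30, 0, -20, 0, 0, 0, 0],
  [30, 0, 0, 0, 0, 0, 0],
  [30, 0, 0, 0, 0, 0, 0],
  [30, 0, 0, 0, 0, 0, 0],
  [10, 0, 0, 0, 0, 0, 0],
  [0, 0, 0, 0, 0, 0, 0],
])

```text
time: 21.3
tcp_pos: [0.5791, -0.3297, 0.2454]
eef_rot: [[-0.268, -0.963, -0.004], [-0.963, 0.268, 0.006], [-0.005, 0.006, -1.0]]
contact_force: [-0.3, 0.0, 0.9]
grip_width: 0.0
```

```bash
python3 -c "
from h import *
st();f=Tc([.4915,-.0760],73.9)
K=[[[15,-74,75],[39,-74,75],[39,-66,75],[15,-66,75],[15,-74,75]],[[22,-66,44],[22,-34,44],[32,-34,44],[32,-66,44]]]
overlay(bot.snapshot('top'),f,'pics/top13.png',230,170,125,90,6,K)
d=bot.snapshot('scene'); x,y=205,180
cv2.imwrite('pics/scene13.png',cv2.resize(d['image'][y:y+90,x:x+130],None,fx=6,fy=6,interpolation=cv2.INTER_CUBIC))
cv2.imwrite('pics/top13f.png',bot.snapshot('top')['image'])
"
```

```text
t 21.3 tcp cradle [-219.6 -154.5  245.4] yawerr 0.65 z [-0.0041  0.006  -1.    ] F [-0.31  0.02  0.93] grip 0.0
```

View pics/scene13.png

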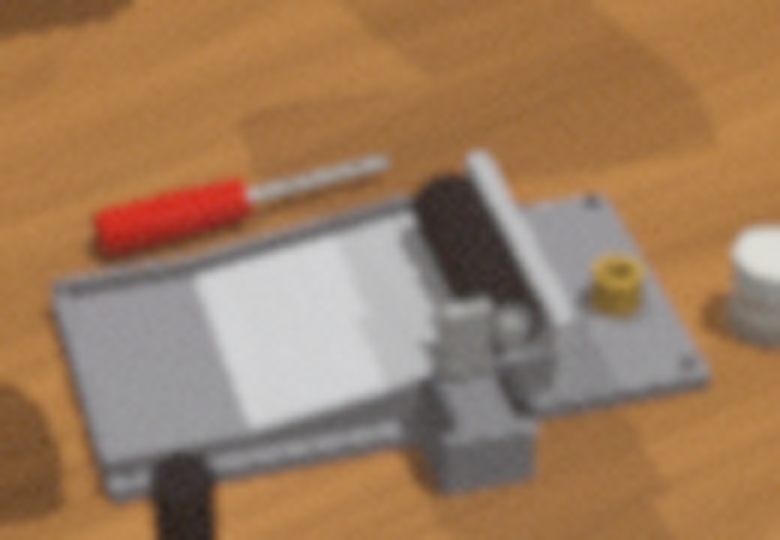

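View pics/top13.png

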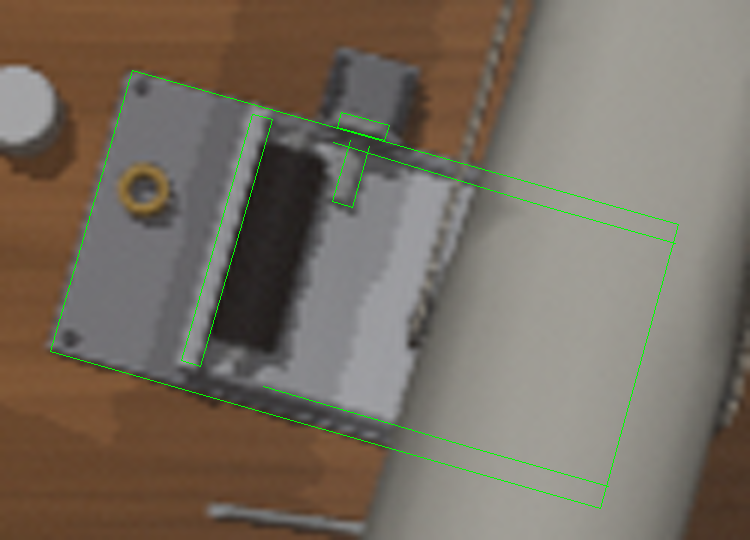

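```bash
python3 - <<'E'
from h import *
d=bot.snapshot("top"); x0,y0,w,h=262,188,26,45
m=(d["image"][y0:y0+h,x0:x0+w].max(2)<60).astype(np.uint8)
k,l,s,_=cv2.connectedComponentsWithStats(m); i=1+np.argmax(s[1:,4])
p=np.argwhere(l==i)[:,::-1]+[x0,y0]; r=cv2.minAreaRect(p.astype(np.float32))
bx=ray(d,cv2.boxPoints(r),.044); c=ray(d,[r[0]],.044)[0]
e=[np.linalg.norm(bx[0]-bx[1]),np.linalg.norm(bx[1]-bx[2])]; v=bx[1]-bx[0] if e[0]>e[1] else bx[2]-bx[1]
print("roller cradle mm",(RC.T@(c[:2]-O)*1e3).round(1),"size",e,"axis yaw",np.degrees(np.arctan2(v[1],v[0])))
st()
E
```

```text
roller cradle mm [55.7 -2.1] size [np.float64(0.10298902112669417), np.float64(0.03510829874474015)] axis yaw -15.89672994135204
t 21.5 tcp cradle [-217.2 -154.9  245.5] yawerr 0.83 z [-0.0035  0.0058 -1.    ] F [-0.63 -0.28 -0.23] grip 0.002
```

```bash
python3 -c "
from station import bot
print(bot.hand_in())"
```

```text
the job is handed in; nothing more can be done
None
```

I pushed the roller up the ramp with both fingertips behind it, over the crest and firmly against the end stop. I then pushed the keeper tab in with the closed fingers, backed well clear of everything and handed in at about 21.5 s of the 48 s. No verdict was reported.

**Roller:** The final top view puts its centre at cradle (55.7, −2.1) mm, against a seat point of (54.5, 0). That is about 2.4 mm off, with a measurement error of around 2 mm. Its axis is square to the cradle within about 0.3° (limit 0.06 rad, or 3.4°). It stopped moving under a push of about 10 N. I did not measure its final height separately.

**Keeper:** It came to a hard stop at about 9 N, with the fingers where the fully-in position should be. The tab matches the fully-in outline in the top view. I had no direct reading of the slide.

**Disagreements:**
- The scene camera places the cradle about 3–5 mm from where the top camera does, so I mostly used the top view.
- With the fingers 60 mm apart, the tips stood about 10 mm higher than the 17 mm offset implies. I went by the picture and reached lower.

**Other things on the desk:** The screwdriver, sleeve, jar and old roller looked unmoved in the last pictures. I did not measure them or check the items farther away, but the arm felt no unexpected contact.

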